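Stack the specimen dishes on the carrier and hold it up level

ROBOT

A 7-joint arm with a two-finger parallel gripper is mounted at the origin on the work surface. World frame = base frame: x ahead of the robot, y to its left, z up, the work surface at z = 0. Lengths are in m, angles in degrees, forces in N, time in s.
With the tool pointing down it reaches from about 0.425 to 0.875 m from the base axis. Payload 4.7 kg.
Tool frame: the origin (TCP) lies at the centre of the arm's flange, where the gripper is bolted on; the fingertips stand 182 mm ahead of it and the grasp point (between the pads) lies 164 mm ahead of it; z points along the fingers, y is the line along which they close (so a half turn about z gives the same grasp; the last joint's range is limited). The gripper opens to 87 mm and grips with 3 to 60 N. Pads are 19 mm wide; open, the fingers measure 117 mm over their backs; the gripper's body (75 mm by 190 mm) begins 51 mm behind the grasp point.
Start: joints at [-65.311, 18.392, -4.016, 83.108, 1.295, 78.541, -3.26], TCP at [0.263, 0.594, 0.405] pointing down, gripper open.
Joint ranges: [-163.93, 163.93], [-17.29, 119.83], [-79.2, 71.16], [3.27, 140.29], [-89.18, 269.18], [5.43, 117.66], [-154.24, 154.24]. Speed limits (degrees/s): [147.25, 147.25, 180, 180, 180, 180, 180].

INTERFACE

Orientations are given as [roll, pitch, yaw] about the fixed x, y, z axes, in that order (R = Rz(yaw) Ry(pitch) Rx(roll)).
In Python, from cell import env gives the robot as it stands. The module is installed in compiled form; this text tells all that it offers.
- The arm moves only by the tool step_arm, never from a script. Its argument "steps" is one flat list of numbers, 5 for each row, row after row: the opening, from 0 (shut) to 1 (fully open), then the shift along the tool's x, y, z in mm, then the turn about the tool's z in degrees. In form: [grip, dx, dy, dz, roll, grip, dx, dy, dz, roll, ...]. A call has 1 to 12 rows; each row shifts and turns the commanded pose from where the row before left it, along the tool's axes as they then stand; what a row does not reach is not made up. A row lasts 1/8 s, in which the tool goes at most 62.5 mm and 10.7 degrees, less where a joint would pass 70% of its speed; a pose out of reach is approached as far as the arm can. A call with a gripper value outside its range is refused whole. The fingers move at their own pace and stop on an object; "grip_force" is the grip in N (left out, the last holds). Time passes only in rows, so rows that do not move let the fingers close. It gives the time, the measured TCP pose, the force, the opening and the grip force at its end, in the units of the state.
- env.get_obs(): the state, without advancing time (a new reading comes with each control period).
- env.read_camera(name): name is "side" or "top" or "wrist"; returns a dict with "image" (480x640x3 uint8, red, green, blue), "camera_matrix" (3x3 intrinsics, pixels), "R" (3x3) and "t" (3): a world point X has camera coordinates R X + t. Camera axes: x right, y down, z forward; pixel columns grow to the right and rows downward; lengths in m; the calibration is good to about 2 mm. A picture is of the moment at which its call begins. There is no depth.
- env.sign_off(): hands the job in; it is judged then, once.
The state is a dict: "time_s": time; "qpos": joint angles; "joint_velocities": joint speeds; "effort": joint torques, N m; "tool_pos": TCP position; "tool_rot": TCP orientation; "force": force on the tool from outside, world axes, zero at the start; "wrist_torque": the same for the moment, N m; "grip_width": finger opening in m; "grasp_force": force on a finger pad.
Only numpy, scipy, OpenCV 4.12 (cv2) and the standard library are available. Lean on these libraries where they do the work, as an engineer would, in place of code of your own. Each camera call takes 0.05 s, during which the arm holds its last target. There are 200 camera calls.

TASK

With the carrier standing on the bench, stack the two loose square white dishes on the dish that already sits on the carrier, in either order, so that the three make one neat square pile with their sides flush; set them down, do not drop them. Then take the carrier by its upright handle, lift it about 10 cm up off the bench without tipping it, and finish while still holding it there, level and steady, with the pile intact and touched by nothing but the carrier. Leave the phone, the little bottle and the slide box where they are.

Things in the scene. Friction and masses are not known exactly. Their poses are not given: they have to be found in the camera images.
- carrier: Aluminium carrier tray, 0.45 kg, loose on the bench: floor 250 (x) x 90 (y) mm, 6 mm thick, edge rim up to 13 mm. Origin: centre of the underside, z up. Upright handle across its middle; on the -x half a dark flush mat with the dish pile; on the +x half, at x = +82 mm, a fixed amber jar, 47 mm wide, top 60 mm above the underside, balances the pile.
- handle (a point): Centre of the black grip of the carrier's handle, straight above the carrier's origin, 100 mm over its underside; the carrier's axes. Grip: 14 mm thick (x), 76 mm wide (y), 36 mm high (82 to 118 mm above the underside); the upright below is 8 mm thick, 60 mm wide. Pinched from above, the fingers close along the carrier's x.
- dish_base: Square white porcelain dish, 46 x 46 mm, 16 mm high, flat top with a round well 34 mm wide, 8 mm deep; 55 g. Origin: centre of the underside; z up, x and y square to the sides. It sits loose on the carrier's floor (6 mm above the bench), 80 to 88 mm from the handle's middle towards the carrier's -x end, a little turned. The bottom of the pile.
- dish_a: Square white porcelain dish, 46 x 46 mm, 16 mm high, flat top with a round well 34 mm wide, 8 mm deep; 55 g. Origin: centre of the underside; z up, x and y square to the sides. It starts lying flat on the bench, upright, beside the carrier.
- dish_b: Square white porcelain dish, 46 x 46 mm, 16 mm high, flat top with a round well 34 mm wide, 8 mm deep; 55 g. Origin: centre of the underside; z up, x and y square to the sides. Just like dish_a; it too starts flat on the bench.
- phone: Bystander: a phone lying flat, 74 x 150 x 8 mm. Origin: centre of the underside.
- oil_bottle: Bystander: a small amber bottle, 32 mm wide, 62 mm high, standing upright. Origin: centre of the underside.
- slide_box: Bystander: a closed blue slide box, 102 x 87 x 35 mm. Origin: centre of the underside.
Things that resemble listed ones, but are neither listed nor needed, are in the scene too. Leave any orange or pink look-alike of the dish_b alone.

How it is judged (in metres and radians):
On the way:
1. the three dishes stand in one square pile on the carrier, let go, while the carrier stands on the bench (((horizontal distance between dish_a and dish_base below 0.006 m and z of dish_a in the frame of dish_base between 0.0135 and 0.0185 m and (angle between the x axis of dish_a and the x axis of dish_base, either way round below 0.15 rad or angle between the x axis of dish_a and the y axis of dish_base, either way round below 0.15 rad) and horizontal distance between dish_b and dish_a below 0.006 m and z of dish_b in the frame of dish_a between 0.0135 and 0.0185 m and (angle between the x axis of dish_b and the x axis of dish_a, either way round below 0.15 rad or angle between the x axis of dish_b and the y axis of dish_a, either way round below 0.15 rad)) or (horizontal distance between dish_b and dish_base below 0.006 m and z of dish_b in the frame of dish_base between 0.0135 and 0.0185 m and (angle between the x axis of dish_b and the x axis of dish_base, either way round below 0.15 rad or angle between the x axis of dish_b and the y axis of dish_base, either way round below 0.15 rad) and horizontal distance between dish_a and dish_b below 0.006 m and z of dish_a in the frame of dish_b between 0.0135 and 0.0185 m and (angle between the x axis of dish_a and the x axis of dish_b, either way round below 0.15 rad or angle between the x axis of dish_a and the y axis of dish_b, either way round below 0.15 rad))) and z of dish_base in the frame of carrier between 0.004 and 0.009 m and x of dish_base in the frame of carrier between -0.105 and -0.06 m and contact force between each of dish_base, dish_a, dish_b and the fingers below 0.05 N and height (world z) of carrier below 0.004 m), for 0.2 s.
At the end, for the whole second after the job is handed in: Carrier in the gripper, underside 60 to 160 mm up, tilt under 0.10 rad, under 20 mm/s and 0.12 rad/s; the three dishes in one pile on its -x half, each within 6 mm and 0.15 rad (quarter turns allowed) of the one below, level within 0.12 rad, untouched by the fingers (((horizontal distance between dish_a and dish_base below 0.006 m and z of dish_a in the frame of dish_base between 0.0135 and 0.0185 m and (angle between the x axis of dish_a and the x axis of dish_base, either way round below 0.15 rad or angle between the x axis of dish_a and the y axis of dish_base, either way round below 0.15 rad) and horizontal distance between dish_b and dish_a below 0.006 m and z of dish_b in the frame of dish_a between 0.0135 and 0.0185 m and (angle between the x axis of dish_b and the x axis of dish_a, either way round below 0.15 rad or angle between the x axis of dish_b and the y axis of dish_a, either way round below 0.15 rad)) or (horizontal distance between dish_b and dish_base below 0.006 m and z of dish_b in the frame of dish_base between 0.0135 and 0.0185 m and (angle between the x axis of dish_b and the x axis of dish_base, either way round below 0.15 rad or angle between the x axis of dish_b and the y axis of dish_base, either way round below 0.15 rad) and horizontal distance between dish_a and dish_b below 0.006 m and z of dish_a in the frame of dish_b between 0.0135 and 0.0185 m and (angle between the x axis of dish_a and the x axis of dish_b, either way round below 0.15 rad or angle between the x axis of dish_a and the y axis of dish_b, either way round below 0.15 rad))) and z of dish_base in the frame of carrier between 0.004 and 0.009 m and x of dish_base in the frame of carrier between -0.105 and -0.06 m and contact force between each of dish_base, dish_a, dish_b and the fingers below 0.05 N and height (world z) of carrier between 0.06 and 0.16 m and angle between carrier's own z axis and vertical below 0.1 rad and angle between each of dish_base, dish_a, dish_b's own z axis and vertical below 0.12 rad and linear speed of carrier below 0.02 m/s and angular speed of carrier below 0.12 rad/s and contact force between carrier and the fingers above 1 N); the arm keeps its last pose, push and grip.
It fails at once if a dish is dropped (falls free faster than 0.45 m/s) ((contact force between dish_base and anything else below 0.01 N and linear speed of dish_base above 0.45 m/s) or (contact force between dish_a and anything else below 0.01 N and linear speed of dish_a above 0.45 m/s) or (contact force between dish_b and anything else below 0.01 N and linear speed of dish_b above 0.45 m/s)).
It fails at once if the carrier is tipped more than 0.25 rad (angle between carrier's own z axis and vertical above 0.25 rad).
It fails at once if the phone, bottle or slide box is pushed more than 15 mm (distance of any of phone, oil_bottle, slide_box from where it was at the start of the episode above 0.015 m).
It also fails if it takes over 58 s, if anything falls off the work surface, if the arm or the gripper's body presses on something with over 40 N, if the wrist force passes 120 N, or if a joint passes its speed limit or range.

## Working session

There is one attempt and no reset: what is moved stays moved. The work goes in short steps, Python scripts to look and compute and a tool call to move; the robot and the scene stay as the last step left them, time stands still between calls to the robot, and variables do not carry over. Pictures are saved under pics/ and viewed, at most 13 in all, crops included, and the job is handed in when it is done.

Besides the shell and the picture viewer there is one more tool, called after "Call:" as a command line: name --argument value ..., lists and objects as JSON in quotes. step_arm: Moves the arm, as the interface text tells. Its arguments: {"type":"object","properties":{"steps":{"type":"array","items":{"type":"number"}},"grip_force":{"type":"number"}},"required":["steps"]}

```bash
mkdir -p pics; cat > h.py <<'E'
import numpy as np, cv2
from cell import env
def cam(n):
    c=env.read_camera(n); return c["image"],np.array(c["camera_matrix"]),np.array(c["R"]),np.array(c["t"])
def ray(c,uv,z):
    _,K,R,t=c; uv=np.atleast_2d(np.array(uv,float))
    d=(np.linalg.inv(K)@np.c_[uv,np.ones(len(uv))].T).T@R; o=-R.T@t
    return o+d*((z-o[2])/d[:,2])[:,None]
def proj(c,X):
    _,K,R,t=c; p=(K@(R@np.atleast_2d(X).T+np.array(t).reshape(3,1))).T; return p[:,:2]/p[:,2:]
def save(im,f): cv2.imwrite("pics/"+f,cv2.cvtColor(im,cv2.COLOR_RGB2BGR))
E
python3 - <<'E'
from h import *
o=env.get_obs();print({k:np.round(v,3) for k,v in o.items()})
for n in("top","side"):
    c=cam(n);save(c[0],n+"0.png");print(n,np.round(-c[2].T@c[3],3),np.round(c[2],2).tolist(),c[1][0,0])
E
```

```text
{'time_s': np.float64(0.0), 'qpos': array([-65.312,  18.439,  -4.015,  83.173,   1.294,  78.542,  -3.26 ]), 'joint_velocities': array([-0.031,  0.031,  0.012,  0.002,  0.116,  0.085,  0.074]), 'effort': array([-1.0000e-03, -4.9128e+01, -4.0500e-01, -3.1255e+01, -6.4000e-02,
        4.3000e-02,  0.0000e+00]), 'tool_pos': array([0.263, 0.594, 0.404]), 'tool_rot': array([-1.79891e+02,  5.00000e-03,  1.56121e+02]), 'force': array([-0.665,  1.098, -0.151]), 'wrist_torque': array([-0.03 , -0.039,  0.083]), 'grasp_force': np.float64(0.0), 'grip_width': np.float64(0.087)}
top [0.521 0.035 1.375] [[-0.0, -1.0, 0.0], [-1.0, 0.0, -0.05], [0.05, -0.0, -1.0]] 610.8375359230363
side [ 0.538 -0.535  0.778] [[1.0, -0.04, 0.02], [-0.02, -0.77, -0.64], [0.04, 0.64, -0.77]] 433.9462803996929
```

View pics/top0.png

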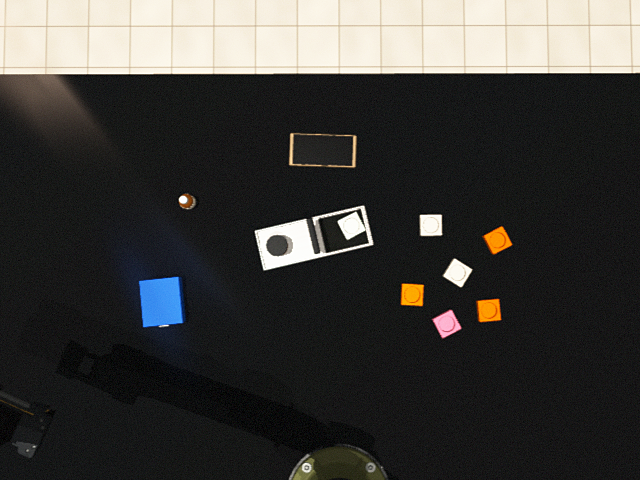

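View pics/side0.png

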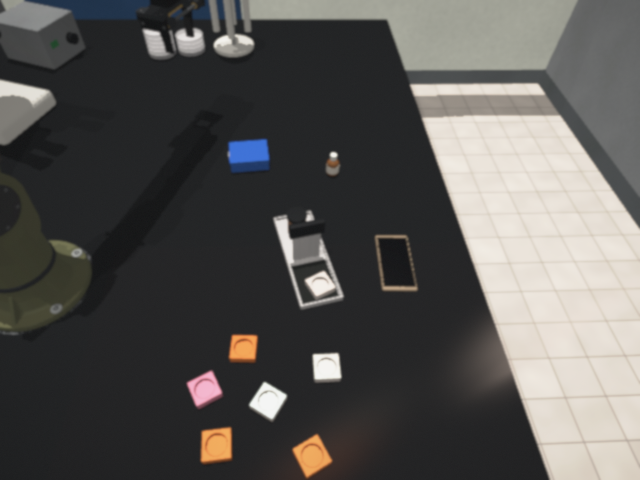

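Top view: the loose white dishes are at (431,225) and (457,272), and the base dish is on the mat at (352,225). The handle is near (315,237) and the jar at (278,245). The look-alikes are orange at (498,240), (412,295) and (488,310), and pink at (447,324). Only the two plain white squares fit dish_a and dish_b, so I'll measure them and confirm with a crop.

```bash
cat >> h.py <<'E'
def whites(c,z,thr=(140,60),amin=200,amax=1e9):
    im=c[0].astype(int); m=((im.min(2)>thr[0])&(im.max(2)-im.min(2)<thr[1])).astype(np.uint8)
    cs,_=cv2.findContours(m,cv2.RETR_EXTERNAL,cv2.CHAIN_APPROX_NONE); r=[]
    for k in cs:
        if amin<cv2.contourArea(k)<amax:
            p=ray(c,k[:,0,:],z)[:,:2]
            (x,y),(w,h),a=cv2.minAreaRect((p*1000).astype(np.float32))
            M=cv2.moments(k); r.append((k[:,0].mean(0).round(1),np.round([x,y,w,h,a],1)))
    return r
E
python3 - <<'E'
from h import *
c=cam("top")
save(cv2.resize(c[0][190:350,240:520],None,fx=2.8,fy=2.8,interpolation=cv2.INTER_CUBIC),"crop.png")
for z in (.016,.022,.013):
    print(z)
    for r in whites(c,z,amin=150,amax=20000): 
        if r[0][1]>90: print(*r)
s=cam("side")
print("side")
for r in whites(s,.016,amin=150,amax=20000):
    if r[0][1]>200: print(*r)
E
```

```text
0.016
[457.3 272.3] [ 495.8 -264.9   47.5   47.2   57.2]
[430.5 224.7] [ 601.3 -206.9   47.2   44.7   89.8]
[313.3 237.7] [574.6  54.3  91.2 251.3  13. ]
0.022
[457.3 272.3] [ 495.9 -263.6   47.3   47.    57.2]
[430.5 224.7] [ 600.9 -205.8   47.    44.5   89.8]
[313.3 237.7] [574.4  54.2  90.8 250.2  13. ]
0.013
[457.3 272.3] [ 495.7 -265.5   47.6   47.3   57.2]
[430.5 224.7] [ 601.4 -207.4   47.3   44.8   89.8]
[313.3 237.7] [574.8  54.3  91.4 251.9  13. ]
side
[267.8 400.4] [ 494.1 -268.8   49.4   49.1   57.4]
[326.3 366.2] [ 600.3 -210.6   48.6   49.5    1.3]
[309.2 271.3] [572.7  47.4  92.  249.9  13.1]
```

View pics/crop.png

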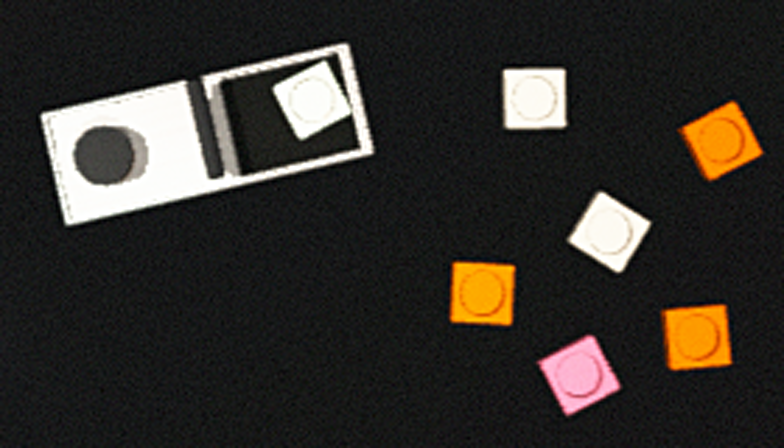

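The crop confirms it: two plain white dishes on the bench, next to three orange and one pink look-alike. The base dish is on the mat, turned about 16° relative to the carrier. Next I'll move over the scene to use the wrist camera.

Call:
step_arm --steps '[1, -40, -38, 0, 0, 1, -40, -38, 0, 0, 1, -40, -38, 0, 0, 1, -40, -38, 0, 0, 1, -40, -38, 0, 0, 1, -40, -38, 0, 0, 1, -40, -38, 0, 0, 1, -40, -38, 0, 0, 1, -40, -38, 0, 0, 1, -40, -38, 0, 0, 1, -40, -38, 0, 0, 1, -40, -38, 0, 0]' --grip_force 10

```text
time_s: 1.7
tool_pos: [0.5178, -0.0186, 0.4049]
tool_rot: [180.0, 0.0, 156.1]
force: [0.8, 0.4, 0.2]
grip_width: 0.0873
grasp_force: 0.0
```

Call:
step_arm --steps '[1, -40, -38, 0, 0, 1, -40, -38, 0, 0, 1, 0, 0, 0, 10, 1, 0, 0, 0, 10, 1, 0, 0, 0, 10, 1, 0, 0, 0, 6, 1, 0, 0, 0, 0, 1, 0, 0, 0, 0]'

```text
time_s: 2.7
tool_pos: [0.5598, -0.1187, 0.4047]
tool_rot: [-180.0, -0.0, 120.2]
force: [-0.0, -0.6, -0.8]
grip_width: 0.0868
grasp_force: 0.0
```

```bash
python3 - <<'E'
from h import *
o=env.get_obs();print(o["time_s"],o["tool_pos"].round(4),o["tool_rot"].round(2),o["qpos"].round(1))
c=cam("wrist");save(c[0],"w1.png");print(np.round(-c[2].T@c[3],3),np.round(c[2],2).tolist(),c[1][0,0])
E
```

```text
2.7 [ 0.5598 -0.1187  0.4047] [-1.8000e+02 -1.0000e-02  1.2023e+02] [-24.2   9.9  37.9  95.8  -6.3  76.5  45. ]
[ 0.522 -0.054  0.384] [[0.86, 0.5, -0.0], [0.48, -0.83, 0.28], [0.14, -0.24, -0.96]] 356.74403531894785
```

View pics/w1.png

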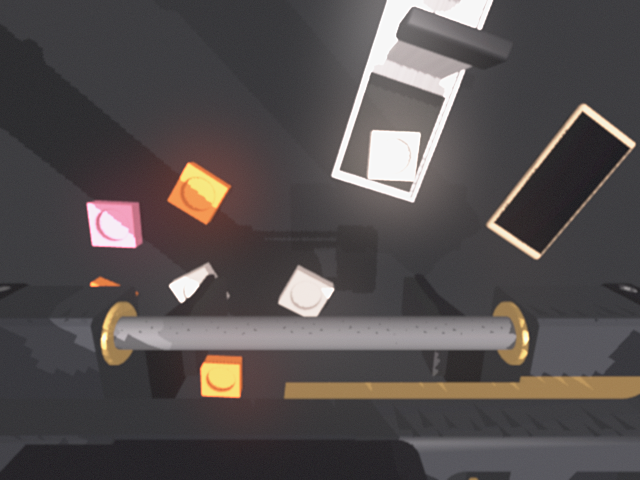

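Wrist view: the base dish is at (395,155) and nearly square to the tool at yaw 120. Dish a is at (306,292) and dish b at (193,282). I'll measure the base here.

```bash
cat >> h.py <<'E'
def dish(c,X,z,half=45,thrs=(150,180,210,235),win=None):
    """bright blob near expected world point X; rect on plane z, several thresholds"""
    u,v=proj(c,[X[0],X[1],z])[0].round().astype(int); im=c[0].astype(int).min(2)
    sat=c[0].astype(int).max(2)-im
    for T in thrs:
        m=((im>T)&(sat<50)).astype(np.uint8); M=np.zeros_like(m); s=np.s_[max(v-half,0):v+half,max(u-half,0):u+half]; M[s]=m[s]
        n,L,st,ce=cv2.connectedComponentsWithStats(M); l=L[v,u]
        if l==0: print(T,"none",u,v); continue
        k=max(cv2.findContours((L==l).astype(np.uint8),cv2.RETR_EXTERNAL,cv2.CHAIN_APPROX_NONE)[0],key=len)
        p=ray(c,k[:,0],z)[:,:2]*1000; print(T,st[l][:4],np.round(np.hstack(cv2.minAreaRect(p.astype(np.float32))),1))
E
python3 - <<'E'
from h import *
c=cam("wrist"); d=ray(c,[395,155],.022)[0]; print(d)
dish(c,d,.022,half=30)
d=ray(c,[306,292],.016)[0]; print(d); dish(c,d,.016)
t=cam("top"); print("top"); d=ray(t,[351.5,225],.022)[0]; print(d); dish(t,d,.022,half=14)
E
```

```text
[ 0.59982742 -0.03038538  0.022     ]
150 [365 129  60  56] [601.5 -31.7  59.2  53.3  30.1]
180 [365 130  60  55] [601.7 -32.2  59.1  52.3  30.1]
210 [365 130  60  55] [601.7 -32.1  59.1  52.3  30.1]
235 [368 130  56  52] [601.7 -30.5  54.   47.4  27.5]
[ 0.59801154 -0.20526428  0.016     ]
150 [278 266  56  51] [ 599.4 -207.2   49.1   51.     0.8]
180 [279 269  55  47] [ 599.7 -208.9   48.2   47.3    0.8]
210 [279 271  55  45] [ 600.  -208.9   47.    45.2    1. ]
235 none 306 292
top
[ 0.60151434 -0.03038847  0.022     ]
150 [338 212  28  27] [601.2 -29.2  46.9  47.2  27.5]
180 [338 212  27  27] [600.9 -29.1  45.7  46.7  27.9]
210 [338 212  27  27] [600.9 -29.   44.7  44.7  26.4]
235 [338 213  27  26] [601.2 -28.7  44.7  44.3  27.9]
```

Call:
step_arm --steps '[1, -48.5, -4.5, 0, 0, 1, -48.5, -4.5, 0, 0, 1, 0, 0, 0, 9.9, 1, 0, 0, 0, 9.9, 1, 0, 0, 30, 9.9, 1, 0, 0, 40, 0, 1, 0, 0, 35, 0, 1, 0, 0, 0, 0, 1, 0, 0, 0, 0]'

```text
time_s: 3.98
tool_pos: [0.6013, -0.2076, 0.3012]
tool_rot: [179.9, 0.0, 90.4]
force: [0.2, -0.5, 0.7]
grip_width: 0.087
grasp_force: 0.0
```

```bash
python3 - <<'E'
from h import *
o=env.get_obs();print(o["time_s"],o["tool_pos"].round(4),o["tool_rot"].round(2))
c=cam("wrist");dish(c,[.6010,-.2073],.016,half=70)
E
```

```text
3.975 [ 0.6013 -0.2076  0.3012] [1.799e+02 4.000e-02 9.043e+01]
150 [281 205  64  63] [ 5.999e+02 -2.082e+02  4.820e+01  4.970e+01  3.000e-01]
180 [281 205  63  63] [ 6.000e+02 -2.082e+02  4.780e+01  4.970e+01  3.000e-01]
210 [281 206  63  61] [ 6.000e+02 -2.082e+02  4.740e+01  4.810e+01  3.000e-01]
235 [282 206  62  40] [ 600.1 -199.1   30.7   46.8   89.2]
```

Call:
step_arm --steps '[1, 0, 0, 40, 0, 1, 0, 0, 40, 0, 1, 0, 0, 24, 0, 1, 0, 0, 12, 0, 1, 0, 0, 0, 0, 0.4, 0, 0, 0, 0, 0.4, 0, 0, 0, 0, 0.4, 0, 0, 0, 0, 0.4, 0, 0, 0, 0, 0.4, 0, 0, 0, 0]' --grip_force 12

```text
time_s: 5.28
tool_pos: [0.6008, -0.2072, 0.1838]
tool_rot: [180.0, -0.0, 90.4]
force: [0.1, 0.4, 0.3]
grip_width: 0.046
grasp_force: 12.0
```

Call:
step_arm --steps '[0.4, 0, 0, -20, 0, 0.4, 0, 0, -30, 0, 0.4, 0, 0, -30, 0, 0.4, 30, 0.3, 0, 0, 0.4, 40, 0.3, 0, 0, 0.4, 40, 0.3, 0, 0, 0.4, 40, 0.3, 0, 0, 0.4, 28, 0.2, 0, -7, 0.4, 0, 0, 0, -10, 0.4, 0, 0, 0, -10, 0.4, 0, 0, 0, 0, 0.4, 0, 0, 0, 0]'

```text
time_s: 6.78
tool_pos: [0.6009, -0.0295, 0.2645]
tool_rot: [179.9, 0.0, 117.2]
force: [-0.7, 0.1, -1.3]
grip_width: 0.0462
grasp_force: 12.0
```

```bash
python3 - <<'E'
from h import *
o=env.get_obs();print(o["time_s"],o["tool_pos"].round(4),o["tool_rot"].round(2),o["grip_width"],o["grasp_force"])
c=cam("wrist");save(c[0],"w2.png");p=o["tool_pos"]; dish(c,p,p[2]-.168,half=120)
E
```

```text
6.775 [ 0.6009 -0.0295  0.2645] [1.7995e+02 1.0000e-02 1.1722e+02] 0.046172303128763026 11.99997827410698
150 none 315 306
180 none 315 306
210 none 315 306
235 none 315 306
```

View pics/w2.png

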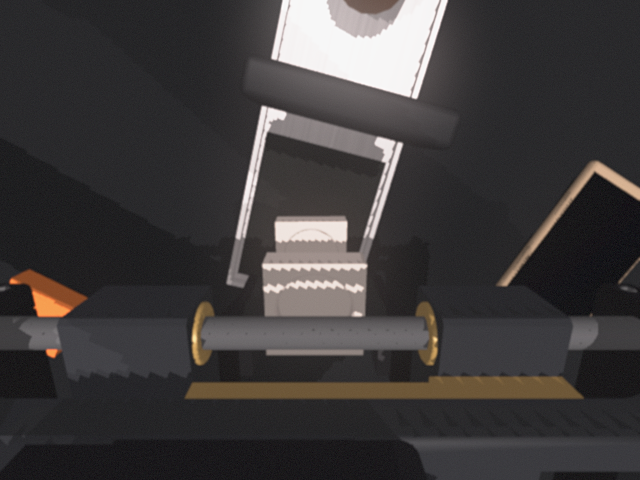

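The held dish spans columns 263–368 with its edge at row 253. The base behind it spans columns 276–347 with its far edge at row 217, and the sides are parallel. I'll check the offset.

```bash
python3 - <<'E'
from h import *
o=env.get_obs();p=o["tool_pos"];y=np.radians(o["tool_rot"][2]);tx=np.array([np.cos(y),np.sin(y)]);ty=np.array([np.sin(y),-np.cos(y)])
c=cam("wrist")
g=c[0].astype(int).min(2)
print("base row223",[i for i in range(230,400) if abs(g[223,i]-g[223,i-1])>40]); print("col311",g[205:265:1,311].tolist()); print("held row262",[i for i in range(230,400) if abs(g[262,i]-g[262,i-1])>40])
def rel(uv,z): q=ray(c,uv,z)[:,:2]-p[:2]; return np.round(1000*np.c_[q@tx,q@ty],1).tolist()
zt=p[2]-.1838+.016
print("base",rel([[275.5,223],[347,223],[311,216.5]],.022)); print("held",rel([[263.5,258],[367.5,258],[315,253]],zt))
E
```

```text
base row223 [238, 239, 248, 249, 274, 275, 347, 348, 367, 368, 371, 373, 378, 379]
col311 [60, 58, 59, 58, 59, 61, 58, 57, 58, 59, 72, 102, 132, 140, 141, 138, 169, 208, 224, 224, 225, 225, 222, 216, 210, 216, 224, 225, 224, 223, 223, 224, 224, 225, 221, 195, 154, 131, 129, 131, 132, 132, 129, 131, 132, 131, 133, 135, 139, 141, 141, 140, 141, 139, 141, 140, 131, 134, 165, 207]
held row262 []
base [[21.0, -25.4], [21.0, 20.3], [25.3, -2.7]]
held [[23.3, -22.7], [23.3, 22.7], [25.6, -0.2]]
```

Call:
step_arm --steps '[0.4, 1, -1.3, 0, 0, 0.4, 0, 0, 20, 0, 0.4, 0, 0, 20, 0, 0.4, 0, 0, 8, 0, 0.4, 0, 0, 0, 0, 0.4, 0, 0, 0, 0]'

```text
time_s: 7.62
tool_pos: [0.5995, -0.0291, 0.2161]
tool_rot: [180.0, 0.0, 117.4]
force: [0.1, 0.3, -0.3]
grip_width: 0.0458
grasp_force: 12.0
```

```bash
python3 - <<'E'
from h import *
o=env.get_obs();p=o["tool_pos"];print(p.round(4))
c=cam("wrist");g=c[0][...,:].min(2)
u,v=proj(c,[p[0],p[1],.03])[0].round().astype(int);print(u,v)
save(cv2.resize(c[0][160:330,220:410],None,fx=3.5,fy=3.5,interpolation=cv2.INTER_CUBIC)[:600],"w3.png")
E
```

```text
[ 0.5995 -0.0291  0.2161]
315 290
```

View pics/w3.png

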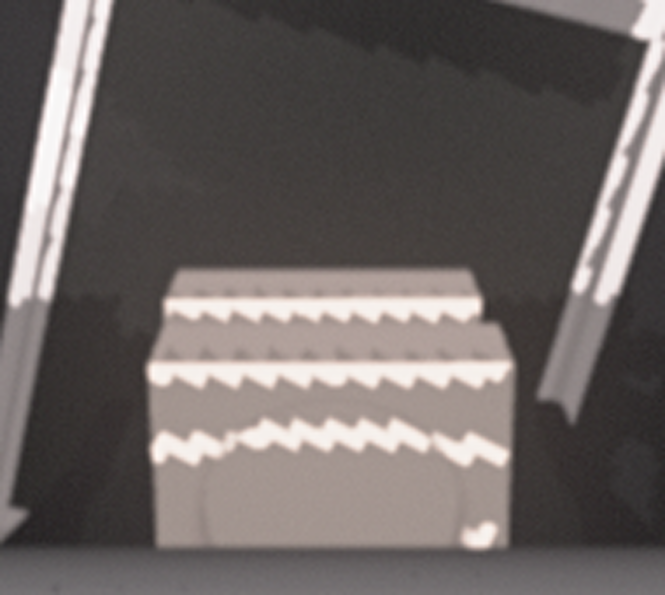

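The crop shows both far edges, and the base edge sits slightly left of the held dish. Converting to mm.

```bash
python3 - <<'E'
from h import *
o=env.get_obs();p=o["tool_pos"];y=np.radians(o["tool_rot"][2]);tx=np.array([np.cos(y),np.sin(y)]);ty=np.array([np.sin(y),-np.cos(y)])
c=cam("wrist")
def rel(uv,z): q=ray(c,uv,z)[:,:2]-p[:2]; return np.round(1000*np.c_[q@tx,q@ty],1).tolist()
b=p[2]-.1838
print("base",rel([[267.1,245.1],[357.7,245.1]],.022)); print("heldtop",rel([[262.3,263.4],[366.6,263.4]],b+.016)); print("heldbot",rel([[266.6,252],[362.9,252]],b))
E
```

```text
base [[21.0, -24.6], [20.9, 21.7]]
heldtop [[20.8, -23.3], [20.7, 22.5]]
heldbot [[20.8, -23.5], [20.7, 23.0]]
```

Call:
step_arm --steps '[0.4, 0, -1.1, 4, 0, 0.4, 0, 0, 4, 0, 0.4, 0, 0, 2, 0, 0.4, 0, 0, 0, 0, 0.4, 0, 0, 0, 0]'

```text
time_s: 8.35
tool_pos: [0.5982, -0.0294, 0.2058]
tool_rot: [-180.0, -0.0, 117.4]
force: [-0.7, 0.5, 0.9]
grip_width: 0.0459
grasp_force: 12.0
```

Call:
step_arm --steps '[0.54, 0, 0, 0.3, 0, 0.65, 0, 0, 0, 0, 0.65, 0, 0, 0, 0, 0.65, 0, 0, 0, 0, 0.65, 0, 0, -10, 0, 0.65, 0, 0, -30, 0, 0.8, 0, 0, -30, 0, 1, 0, 0, -30, 0, 1, 0, 0, 0, 0, 1, 0, 0, 0, 0]'

```text
time_s: 9.6
tool_pos: [0.598, -0.0294, 0.3052]
tool_rot: [-180.0, -0.0, 117.4]
force: [-0.3, 0.2, 0.1]
grip_width: 0.0843
grasp_force: 0.0
```

```bash
python3 - <<'E'
from h import *
o=env.get_obs();p=o["tool_pos"];print(p.round(4),o["tool_rot"].round(2))
c=cam("wrist");u,v=proj(c,[p[0],p[1],.03])[0].round().astype(int);print(u,v)
save(cv2.resize(c[0][max(v-90,0):v+80,u-110:u+110],None,fx=3.5,fy=3.5,interpolation=cv2.INTER_CUBIC),"w4.png")
t=cam("top"); dish(t,[.599,-.029],.038,half=16,thrs=(150,210)); 
for r in whites(t,.016,amin=150,amax=20000):
    if r[0][1]>90: print(*r)
E
```

```text
[ 0.598  -0.0294  0.3052] [-1.7999e+02 -3.0000e-02  1.1743e+02]
315 240
150 none 351 226
210 none 351 226
[457.3 272.3] [ 495.4 -265.1   48.2   47.7   57.3]
[289.4 245.4] [563.6 103.3  91.2 150.8  13.2]
```

View pics/w4.png

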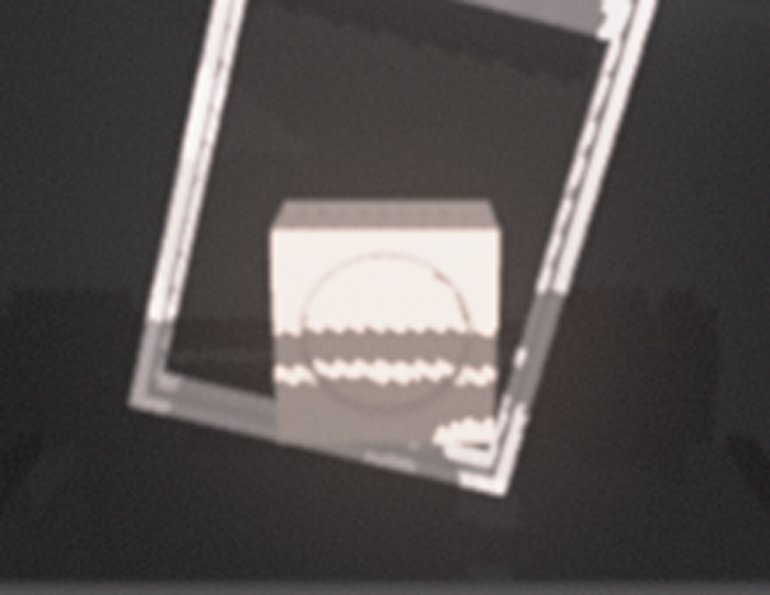

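The first dish sits flush on the base: in the crop the side faces run on without a step. Now dish b.

Call:
step_arm --steps '[1, -32.4, -39.9, 0, 0, 1, -32.4, -39.9, 0, 0, 1, -32.4, -39.9, 0, 0, 1, -32.4, -39.9, 0, 0, 1, -32.4, -39.9, 0, 0, 1, 0, 0, 0, -10, 1, 0, 0, 0, -10, 1, 0, 0, 0, -9.8, 1, 0, 0, 0, 0, 1, 0, 0, 0, 0]'

```text
time_s: 10.95
tool_pos: [0.4956, -0.265, 0.3049]
tool_rot: [-180.0, -0.1, 147.1]
force: [-0.8, 0.4, -0.0]
grip_width: 0.0871
grasp_force: 0.0
```

```bash
python3 - <<'E'
from h import *
o=env.get_obs();p=o["tool_pos"];print(p.round(4),o["tool_rot"].round(2),o["qpos"].round(0))
c=cam("wrist");dish(c,[.4956,-.265],.016,half=70)
y=np.radians(o["tool_rot"][2]);tx=np.array([np.cos(y),np.sin(y)]);ty=np.array([np.sin(y),-np.cos(y)])
u,v=proj(c,[.4956,-.265,.016])[0].round().astype(int);print(u,v);g=c[0].astype(int).min(2)
print(g[v-50:v+60:2,u].tolist());print(g[v-10,u-60:u+60:3].tolist())
E
```

```text
[ 0.4956 -0.265   0.3049] [-1.7998e+02 -5.0000e-02  1.4705e+02] [-10.  14.  40. 104. -10.  65.  91.]
150 [280 203  63  62] [ 492.3 -267.5   47.8   49.4   57. ]
180 [281 203  62  62] [ 492.5 -267.2   47.2   49.4   57. ]
210 [281 204  62  61] [ 492.8 -267.4   47.2   48.6   57. ]
235 [282 234  55  10] [ 493.8 -270.5   42.4    6.8   59.7]
316 236
[109, 110, 110, 111, 113, 115, 116, 117, 137, 222, 248, 247, 247, 247, 247, 247, 247, 247, 247, 247, 247, 243, 221, 223, 222, 241, 248, 232, 221, 221, 220, 246, 247, 247, 241, 247, 247, 247, 248, 233, 96, 102, 102, 98, 96, 96, 93, 93, 90, 91, 90, 80, 76, 73, 74]
[76, 81, 84, 86, 89, 92, 92, 97, 109, 250, 247, 247, 247, 248, 248, 247, 248, 248, 247, 247, 247, 247, 247, 247, 247, 248, 247, 248, 223, 102, 100, 98, 97, 95, 93, 90, 88, 86, 83, 82]
```

Call:
step_arm --steps '[1, 2.3, -2.3, 0, 0, 1, 0, 0, 40, 0, 1, 0, 0, 40, 0, 1, 0, 0, 26, 0, 1, 0, 0, 15, 0, 1, 0, 0, 0, 0, 0.4, 0, 0, 0, 0, 0.4, 0, 0, 0, 0, 0.4, 0, 0, 0, 0, 0.4, 0, 0, 0, 0, 0.4, 0, 0, 0, 0]'

```text
time_s: 12.38
tool_pos: [0.4926, -0.2658, 0.1845]
tool_rot: [180.0, 0.0, 147.2]
force: [0.0, -0.2, 0.5]
grip_width: 0.0459
grasp_force: 12.0
```

Call:
step_arm --steps '[0.4, 0, 0, -20, 0, 0.4, 0, 0, -35, 0, 0.4, 0, 0, -35, 0, 0.4, 4, 25.6, 0, 0, 0.4, 7.9, 51.1, 0, 0, 0.4, 7.9, 51.1, 0, 0, 0.4, 7.9, 51.1, 0, 0, 0.4, 7.9, 51.1, 0, 0, 0.4, 4, 25.7, 0, 0, 0.4, 0, 0, 0, 10, 0.4, 0, 0, 0, 10, 0.4, 0, 0, 0, 9.8]'

```text
time_s: 13.88
tool_pos: [0.5979, -0.0295, 0.2759]
tool_rot: [179.9, 0.0, 117.1]
force: [-0.7, 0.5, -0.1]
grip_width: 0.0457
grasp_force: 12.0
```

Call:
step_arm --steps '[0.4, 0, 0, 15, 0, 0.4, 0, 0, 15, 0, 0.4, 0, 0, 10, 0, 0.4, 0, 0, 0, 0, 0.4, 0, 0, 0, 0]'

```text
time_s: 14.5
tool_pos: [0.5979, -0.0296, 0.2346]
tool_rot: [180.0, 0.0, 117.4]
force: [0.4, 0.0, -0.7]
grip_width: 0.0457
grasp_force: 12.0
```

```bash
python3 - <<'E'
from h import *
o=env.get_obs();p=o["tool_pos"];print(p.round(4),o["tool_rot"].round(2))
c=cam("wrist")
save(cv2.resize(c[0][160:330,220:410],None,fx=3.5,fy=3.5,interpolation=cv2.INTER_CUBIC)[:600],"w5.png")
E
```

```text
[ 0.5979 -0.0296  0.2346] [1.7998e+02 1.0000e-02 1.1743e+02]
```

View pics/w5.png

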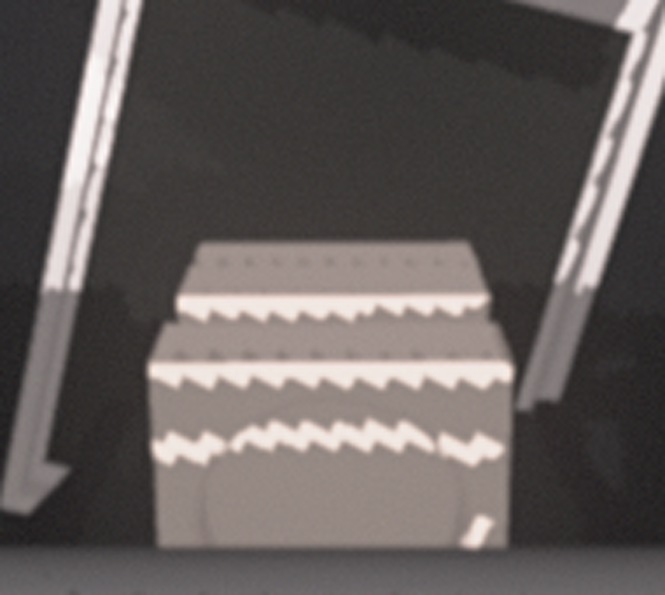

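The held dish's edges (148–513) line up with the pile's (177–490) to within about 0.5 mm. Setting it down.

Call:
step_arm --steps '[0.4, 0, 0, 5, 0, 0.4, 0, 0, 4, 0, 0.4, 0, 0, 2, 0, 0.4, 0, 0, 1, 0, 0.4, 0, 0, 0, 0, 0.4, 0, 0, 0, 0]'

```text
time_s: 15.3
tool_pos: [0.5978, -0.0294, 0.2225]
tool_rot: [180.0, 0.0, 117.4]
force: [-0.1, -0.2, 0.4]
grip_width: 0.046
grasp_force: 12.0
```

Call:
step_arm --steps '[0.54, 0, 0, 0, 0, 0.65, 0, 0, 0, 0, 0.65, 0, 0, 0, 0, 0.65, 0, 0, 0, 0, 0.65, 0, 0, -10, 0, 0.65, 0, 0, -30, 0, 0.8, 0, 0, -30, 0, 1, 0, 0, -30, 0, 1, 0, 0, 0, 0, 1, 0, 0, 0, 0]'

```text
time_s: 16.55
tool_pos: [0.5975, -0.0293, 0.3222]
tool_rot: [-180.0, -0.0, 117.4]
force: [0.1, -0.3, 0.3]
grip_width: 0.0846
grasp_force: 0.0
```

```bash
python3 - <<'E'
from h import *
o=env.get_obs();p=o["tool_pos"];print(p.round(4),o["tool_rot"].round(2))
c=cam("wrist");save(c[0],"w6.png")
t=cam("top")
m=(t[0].max(2)<75).astype(np.uint8)[195:280,290:345]
for k in whites(t,.013,amin=150,amax=20000): print(*k)
E
```

```text
[ 0.5975 -0.0293  0.3222] [-1.7999e+02 -3.0000e-02  1.1742e+02]
[289.2 245.3] [563.4 104.2  91.3 149.6  13. ]
```

View pics/w6.png

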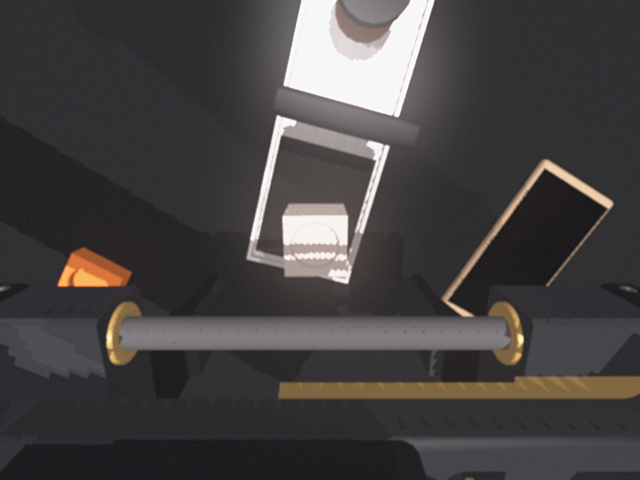

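The pile is square and let go, with its side faces continuous at (315,240). The handle is at about (346,118). Moving above it and turning.

Call:
step_arm --steps '[1, 0, 0, -40, 0, 1, 42.7, 8.3, 0, 0, 1, 42.7, 8.3, 0, 0, 1, 0, 0, 0, 10.4, 1, 0, 0, 0, 10.4, 1, 0, 0, 0, 10.4, 1, 0, 0, 0, 10.4, 1, 0, 0, 0, 10.4, 1, 0, 0, 0, 10.4, 1, 0, 0, 0, 10.4, 1, 0, 0, 0, 10.4, 1, 0, 0, 0, 10.4]'

```text
time_s: 18.15
tool_pos: [0.5728, 0.0541, 0.3614]
tool_rot: [-180.0, 0.1, 23.5]
force: [-0.4, -0.0, -0.2]
grip_width: 0.0865
grasp_force: 0.0
```

Call:
step_arm --steps '[1, 0, 0, 0, 10.4, 1, 0, 0, 0, 0, 1, 0, 0, 0, 0]'

```text
time_s: 18.52
tool_pos: [0.573, 0.0542, 0.3619]
tool_rot: [180.0, 0.1, 13.6]
force: [0.3, 0.2, -1.1]
grip_width: 0.087
grasp_force: 0.0
```

```bash
python3 - <<'E'
from h import *
o=env.get_obs();p=o["tool_pos"];print(p.round(4),o["tool_rot"].round(2),o["qpos"].round(0))
c=cam("wrist");save(c[0],"w7.png");print(proj(c,[p[0],p[1],.118]))
E
```

```text
[0.573  0.0542 0.3619] [1.7999e+02 5.0000e-02 1.3600e+01] [-52.  14.  51.  99. -12.  72. -74.]
[[312.85572315 254.06372118]]
```

View pics/w7.png

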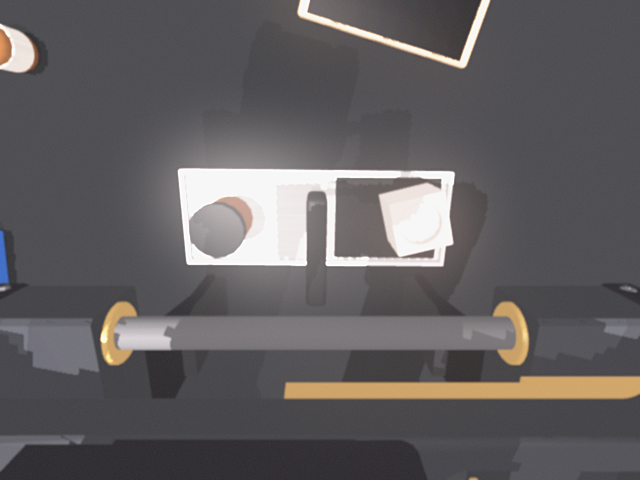

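The handle's top face spans columns 307–326 and rows 205–305, square to the fingers and about 2 mm to the +y side. Descending and closing gently.

Call:
step_arm --steps '[0.7, 0, 2.5, 0, 0, 0.6, 0, 0, 30, 0, 0.6, 0, 0, 30, 0, 0.6, 0, 0, 25, 0, 0.6, 0, 0, 15, 0, 0.4, 0, 0, 0, 0, 0.3, 0, 0, 0, 0, 0.25, 0, 0, 0, 0, 0.22, 0, 0, 0, 0, 0.2, 0, 0, 0, 0, 0.18, 0, 0, 0, 0, 0.18, 0, 0, 0, 0]' --grip_force 5

```text
time_s: 20.08
tool_pos: [0.5737, 0.0521, 0.2626]
tool_rot: [-180.0, -0.0, 13.4]
force: [-1.2, 0.8, 1.2]
grip_width: 0.0161
grasp_force: 0.7
```

Call:
step_arm --steps '[0.16, 0, 0, 0, 0, 0.14, 0, 0, 0, 0, 0.12, 0, 0, 0, 0, 0.1, 0, 0, 0, 0, 0.1, 0, 0, 0, 0]'

```text
time_s: 20.7
tool_pos: [0.5736, 0.0528, 0.2626]
tool_rot: [-179.9, 0.0, 13.5]
force: [-2.0, 5.7, 3.3]
grip_width: 0.0138
grasp_force: 5.0
```

Call:
step_arm --steps '[0.1, 0, 0, 0, 0, 0.05, 0, 0, 0, 0, 0.05, 0, 0, 0, 0, 0.05, 0, 0, 0, 0]' --grip_force 40

```text
time_s: 21.2
tool_pos: [0.5736, 0.0527, 0.2626]
tool_rot: [-179.9, 0.0, 13.5]
force: [-1.4, 5.3, 2.7]
grip_width: 0.0139
grasp_force: 40.2
```

Call:
step_arm --steps '[0.05, 0, -0.5, 0, 0, 0.05, 0, 0, -1, 0, 0.05, 0, 0, -2, 0, 0.05, 0, 0, -4, 0, 0.05, 0, 0, -7, 0, 0.05, 0, 0, -9, 0, 0.05, 0, 0, -10, 0, 0.05, 0, 0, -10, 0, 0.05, 0, 0, -10, 0, 0.05, 0, 0, -10, 0, 0.05, 0, 0, -10, 0, 0.05, 0, 0, -9, 0]'

```text
time_s: 22.7
tool_pos: [0.5736, 0.0521, 0.3452]
tool_rot: [-180.0, -0.0, 13.4]
force: [0.0, -0.9, -5.8]
grip_width: 0.0136
grasp_force: 40.0
```

Call:
step_arm --steps '[0.05, 0, 0, -8, 0, 0.05, 0, 0, -6, 0, 0.05, 0, 0, -3, 0, 0.05, 0, 0, -1, 0, 0.05, 0, 0, 0, 0, 0.05, 0, 0, 0, 0, 0.05, 0, 0, 0, 0, 0.05, 0, 0, 0, 0, 0.05, 0, 0, 0, 0, 0.05, 0, 0, 0, 0]'

```text
time_s: 23.95
tool_pos: [0.5736, 0.0521, 0.3625]
tool_rot: [-180.0, -0.0, 13.4]
force: [0.6, 0.6, -6.7]
grip_width: 0.014
grasp_force: 40.0
```

```bash
python3 - <<'E'
from h import *
o=env.get_obs();print(o["tool_pos"].round(4),o["tool_rot"].round(2),o["force"].round(2),o["wrist_torque"].round(2),o["joint_velocities"].round(1))
s=cam("side");w=cam("wrist")
save(np.hstack([cv2.resize(s[0][140:320,220:400],(400,400),interpolation=cv2.INTER_CUBIC),cv2.resize(w[0][60:320,160:480],(400,400))]),"fin.png")
E
```

```text
[0.5736 0.0521 0.3625] [-1.800e+02 -1.000e-02  1.342e+01] [ 0.58  0.62 -6.71] [-0.01  0.19 -0.04] [-0.  -0.   0.1 -0.1  0.   0.1  0.1]
```

View pics/fin.png

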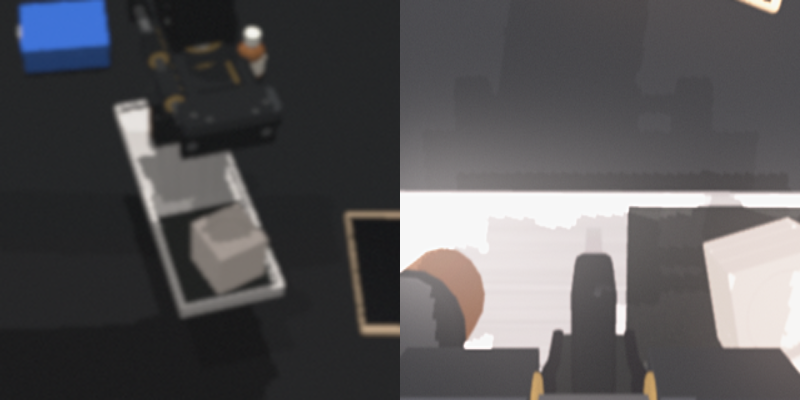

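The carrier is about 100 mm up, the rim looks level (row 190 in the right half), and the pile is square and untouched. Handing in.

```bash
python3 -c "
from cell import env;print(env.sign_off())"
```

```text
the job is handed in; nothing more can be done
None
```

I stacked both loose white dishes flush on the base dish, then lifted the carrier by its handle about 10 cm, and handed the job in at about 24 s with it held level and steady; no verdict was returned.

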